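Square up the spice carousel and hold the red-lidded tin at the front

ROBOT

A 7-joint arm with a two-finger parallel gripper is mounted at the origin on the work surface; the furniture and walls round the work are solid. World frame = base frame: x ahead of the robot, y to its left, z up, the work surface at z = 0. Lengths are in m, angles in rad, forces in N, time in s.
With the tool pointing down it reaches from about 0.35 to 0.9 m from the base axis. Payload 8.1 kg.
Tool frame: the origin (TCP) lies midway between the tips of the shut fingers; the grasp point (between the pads) lies 19 mm behind it (r.grasp_offset is the distance from the TCP to the grasp point, in m); z points along the fingers, x is the direction in which the jaws open and shut, and the axes are right-handed (so a half turn about z gives the same grasp; the last joint's range is limited). The gripper opens to 92 mm and grips with 3 to 60 N. Pads are 19 mm wide; open, the fingers measure 130 mm over their backs; the gripper's body (75 mm by 190 mm) begins 47 mm behind the grasp point.
Start: joints at [-1.222, 0.434, 0.025, 1.573, -0.012, 1.134, -0.075], TCP at [0.273, 0.562, 0.227] pointing down, gripper open.
Joint ranges: [-2.62, 2.62], [-0.44, 2.09], [-1.27, 1.32], [0.08, 2.57], [-1.32, 4.46], [0.12, 2], [-2.74, 2.74]. Speed limits (rad/s): [2.22, 2.22, 3.01, 3.01, 3.14, 3.14, 3.14].

INTERFACE

Orientations are given as a unit quaternion [w, x, y, z].
In Python, from station import sensors, vision, r gives the robot as it stands.
- The arm moves only by the shell command python3 -m creep 'ROWS'. ROWS is text: rows parted by semicolons, each of 5 numbers parted by spaces: the gripper command: -1 is fully open, 1 is shut, values between are in proportion, then the shift along the tool's x, y, z in m, then the turn about the tool's z in degrees. In form: jaw dx dy dz twist; .... A call has 1 to 12 rows; each row shifts and turns the commanded pose from where the row before left it, along the tool's axes as they then stand; what a row does not reach is not made up. A row lasts 1/10 s, in which the tool goes at most 50 mm and 8.59 degrees, less where a joint would pass 70% of its speed; a pose out of reach is approached as far as the arm can. A call with a gripper value outside its range is refused whole. The fingers move at their own pace and stop on an object; the grip force is fixed at half the most. Time passes only in rows, so rows that do not move let the fingers close. It gives the time, the measured TCP pose, the force and the opening at its end, in the units of the state.
- sensors.observe(): the state, without advancing time (a new reading comes with each control period).
- vision.camera(name): name is "scene" or "top"; returns the picture (400x640x3 uint8, blue, green, red); there is no depth.
- vision.calibration(name): a dict with "fovy" (degrees; the focal length in pixels is half the picture's height over the tangent of half this angle, whatever the lens; pixels are square), "cx", "cy" (the principal point, pixels), "k1" (the pictures are not rectified: a ray, as slopes to the right and down, at radius r is drawn at 1 + k1 r^2 times it, then the intrinsics apply), "R" (3x3) and "t" (3): a world point X has camera coordinates R X + t. Camera axes: x right, y down, z forward; pixel columns grow to the right and rows downward; lengths in m; the calibration is good to about 2 mm. A picture is of the moment at which its call begins. calibration takes no time and is no camera call.
- r.hand_in(): hands the job in, once; it reports no verdict.
Trained networks look in the newest picture that a camera, given by its name, has taken for a name from the list of things; names that differ only in an ending like _2 or _b are one class to them, and where a whole thing is asked for, a point or a joint stands for the part that bears it (a point fixed in the world has none). Each returns a list of dicts, best first, with "conf" (0 to 1); they miss things now and then, are a little off and sometimes report something else, mostly with a low value. They report only what shows in the picture. A call takes as long as a camera call.
- vision.boxes_of(name, camera): "location" ([x, y, z] in m, in the coordinates of the camera as it stood for that picture, good to about 4 mm: the middle of the surface that is visible of it).
- vision.cut_out(name, camera): "mask" (400x640 bool, what is visible of it).
The state is a dict: "clock": time; "joint_pos": joint angles; "joint_vel": joint speeds; "tau": joint torques, N m; "eef_pos": TCP position; "orientation": TCP orientation; "ft_force": force on the tool from outside, world axes, zero at the start; "torque": the same for the moment, N m; "finger_gap": finger opening in m.
Only numpy, scipy, OpenCV 4.12 (cv2) and the standard library are available. Lean on these libraries where they do the work, as an engineer would, in place of code of your own. Each camera call takes 0.05 s, during which the arm holds its last target.

TASK

Slide the spice carousel along the table, without lifting or tipping it, into the steel corner stop until its square foot sits flush against both rails. Then, with the foot still flush, turn the turntable by its orange handle until the red-lidded tin stands at the front, centred behind the yellow mark on the foot. Finish with the gripper still gripping the orange handle so that the turntable is held still there: do not let go. Do not knock over or shift the egg timer and the loose black-capped spice jar on the table.

Things in the scene. Friction and masses are not known exactly. Their poses are not given: they have to be found in the camera images.
- corner_stop: Two straight steel rails fixed to the table in an L, 22 mm high, 18 mm thick, one on the robot's side, one on the left. Origin on the table where the foot's centre is when home: the inner face of the near rail (206 mm long, along y) is 85 mm from it in -x, the inner face of the left rail (188 mm long, along x) 85 mm from it in +y. z up; +x points away from the robot (within 0.15 rad).
- carousel: Loose spice carousel, 0.7 to 1.1 kg. Foot: slippery black square block, 170 x 170 mm, upright sides from 4 to 35 mm above the table; slides with 1 to 3 N when pushed low at mid-side; a hard push at handle height would tip it. Origin under its centre at table height, z up; front edge (yellow mark, 30 mm wide) at -x, facing the near rail. Starts clear of both rails, up to 0.2 rad askew.
- turntable (a joint): Angle (rad) of the turntable on the foot about the vertical axis through the foot's centre, counter-clockwise from above; 0 (or any whole turn) = red-lidded tin at the front, behind the yellow mark. Turns freely both ways with light friction (0.03 N m), stays where left. The wooden disc, 132 mm across, carries four fixed tins 90 degrees apart, lids 77 mm above the table.
- handle: Orange upright paddle fixed on the turntable's centre column, 52 mm long (its x), 16 mm thick (its y), 50 mm tall (its z, from 93 to 143 mm above the table). Origin at its middle, on the turning axis, 118 mm above the table. Its x axis points from the red-lidded to the green-lidded tin, so the red one lies on its -x side. Grip it across its 16 mm thickness from above, clear of the lids.
- egg_timer: Red and white egg timer, 63 mm across, 50 mm high, loose bystander on the right of the table. Origin at the centre of its underside.
- spice_cinnamon: Loose spice jar with a black cap, 61 mm across, 122 mm tall, bystander at the left edge of the table. Origin at the centre of its underside.
- red_tin: Spice tin with a red lid, 39 mm across, 32 mm tall, fixed on the turntable (does not come off). Origin at the centre of its underside, 45 mm above the table, 43 mm from the turning axis. The others: green lid opposite, a white and a blue lid on either side.

How it is judged:
On the way, in this order (a step that is already met when the one before it is completed fails the run):
1. the carousel's foot is flush against both rails of the corner stop (x of carousel in the frame of corner_stop between -0.004 and 0.004 m and y of carousel in the frame of corner_stop between -0.004 and 0.004 m and angle between the x axis of carousel and the x axis of corner_stop, either way round below 0.035 rad and z of carousel in the frame of corner_stop below 0.006 m), for 0.2 s.
2. the red-lidded tin has been turned to the front, foot still flush, gripper on the handle (all of step 1 and y of red_tin in the frame of carousel between -0.006 and 0.006 m and x of red_tin in the frame of carousel below -0.03 m and contact force between the fingers and handle above 3 N), for 0.2 s.
At the end, for the whole second after the job is handed in: Foot on the table, centre within 4 mm of home in the corner stop both ways, square within 0.035 rad; red-lidded tin at the front, within 6 mm sideways of the foot's centre line; turntable still (under 0.05 rad/s), foot under 10 mm/s; fingers bear on the orange handle with over 3 N (all of step 2 and velocity of joint turntable between -0.05 and 0.05 rad/s and linear speed of carousel below 0.01 m/s); the arm keeps its last pose, push and grip.
It fails at once if the carousel is lifted off the table or tipped (height (world z) of carousel above 0.015 m or angle between carousel's own z axis and vertical above 0.15 rad).
It fails at once if the egg timer is knocked or shifted (distance of egg_timer from where it was at the start of the episode above 0.03 m or angle between egg_timer's own z axis and vertical above 0.4 rad).
It fails at once if the loose black-capped jar is knocked over or shifted (distance of spice_cinnamon from where it was at the start of the episode above 0.03 m or angle between spice_cinnamon's own z axis and vertical above 0.4 rad).
It also fails if it takes over 72 s, if anything falls off the work surface, if the arm or the gripper's body presses on something with over 40 N, if the wrist force passes 120 N, or if a joint passes its speed limit or range.

## Working session

There is one attempt and no reset: what is moved stays moved. The work goes in short steps, Python scripts to look and compute and a shell command to move; the robot and the scene stay as the last step left them, time stands still between calls to the robot, and variables do not carry over. Pictures are saved under pics/ and viewed, and the job is handed in when it is done.

```bash
ls; mkdir -p pics; python3 - <<'E'
from station import sensors, vision, r
import cv2
print(sensors.observe())
for c in("scene","top"):
    im=vision.camera(c); cv2.imwrite(f"pics/{c}0.png",im); print(c,vision.calibration(c))
    for n in("carousel","corner_stop","handle","red_tin","egg_timer","spice_cinnamon"):
        print(n,[(round(d["conf"],2),[round(float(v),3) for v in d["location"]]) for d in vision.boxes_of(n,c)][:2])
E
```

```text
pics
{'clock': 0.0, 'joint_pos': array([-1.22156734,  0.43520628,  0.02499111,  1.57410866, -0.01158343,
        1.13402633, -0.07513662]), 'joint_vel': array([-1.74813267e-03,  2.10543718e-04,  8.21575459e-05, -1.49330704e-04,
       -7.05960176e-04, -6.23978531e-04,  5.25137918e-04]), 'tau': array([-8.75179612e-04, -6.67853808e+01,  9.84708108e-01, -3.14468014e+01,
       -6.05190732e-02,  4.27310227e-02,  1.76056037e-04]), 'eef_pos': array([0.27271922, 0.5617737 , 0.22595111]), 'orientation': array([ 4.94216764e-04,  8.47559770e-01,  5.30699343e-01, -6.31569866e-04]), 'ft_force': array([-0.63602174,  0.40013836,  0.05331961]), 'torque': array([-0.03707112,  0.02538538,  0.04316369]), 'finger_gap': 0.09176089161053243}
scene {'fovy': 43.091613163495325, 'cx': 325.58562810028155, 'cy': 202.764903784052, 'k1': -0.15380112621949513, 'R': array([[ 0.51797578, -0.85539421, -0.00135463],
       [-0.58342244, -0.35212688, -0.731864  ],
       [ 0.62555522,  0.37987815, -0.68144938]]), 't': array([-0.17192319,  0.34185999,  1.07803085])}
carousel [(0.95, [0.05, 0.057, 1.323])]
corner_stop [(0.75, [-0.126, 0.067, 1.334])]
handle [(0.9, [0.051, -0.025, 1.284])]
red_tin [(0.73, [0.089, -0.003, 1.33])]
egg_timer [(0.59, [0.259, 0.228, 1.148])]
spice_cinnamon []
top {'fovy': 42.19064979985807, 'cx': 313.9002392787587, 'cy': 209.89650935986978, 'k1': -0.0604249446918035, 'R': array([[ 2.13976063e-01, -9.76838769e-01,  5.13328033e-04],
       [-9.47621912e-01, -2.07703629e-01, -2.42635352e-01],
       [ 2.37122239e-01,  5.14317165e-02, -9.70117427e-01]]), 't': array([-0.04490042,  0.42534136,  1.55737886])}
carousel [(0.65, [0.037, -0.015, 1.637])]
corner_stop [(0.98, [-0.144, 0.053, 1.632])]
handle [(0.53, [0.039, -0.046, 1.533]), (0.47, [0.318, 0.148, 1.589])]
red_tin [(0.45, [0.068, -0.066, 1.601])]
egg_timer [(0.71, [0.319, 0.151, 1.59])]
spice_cinnamon [(0.62, [-0.328, -0.001, 1.547])]
```

View pics/scene0.png

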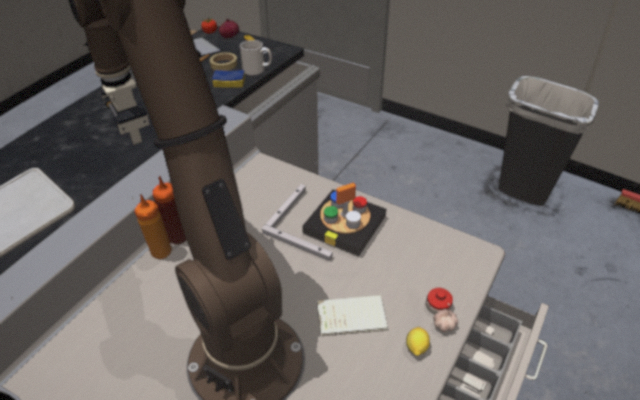

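View pics/top0.png

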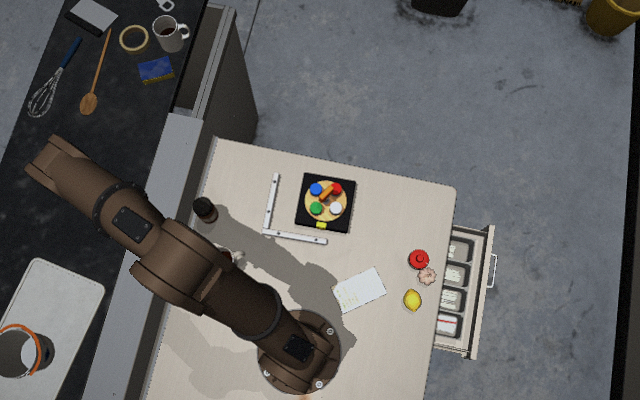

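Top view: black foot at about (325,203), yellow mark (321,225), red lid (337,188), green (316,208). The rails form an L at (270,205) and (295,238), the jar is at (205,209) and the timer at (419,259). Next I'll measure precisely.

```bash
cat > h.py <<'E'
import numpy as np, cv2
from station import sensors, vision, r
def K(c):
    f=200/np.tan(np.radians(c["fovy"]/2)); return f,np.array([[f,0,c["cx"]],[0,f,c["cy"]],[0,0,1.]]),np.array([c["k1"],0,0,0,0.])
def plane(cam,uv,z):
    c=vision.calibration(cam); f,k,d=K(c)
    p=cv2.undistortPoints(np.asarray(uv,float).reshape(-1,1,2),k,d).reshape(-1,2)
    R,t=np.array(c["R"]),np.array(c["t"]); o=-R.T@t
    D=np.c_[p,np.ones(len(p))]@R
    return o+D*((z-o[2])/D[:,2])[:,None]
def proj(cam,X):
    c=vision.calibration(cam); f,k,d=K(c)
    return cv2.projectPoints(np.asarray(X,float).reshape(-1,1,3),cv2.Rodrigues(np.array(c["R"]))[0],np.array(c["t"]),k,d)[0].reshape(-1,2)
def world(cam,p):
    c=vision.calibration(cam); return np.array(c["R"]).T@(np.array(p)-np.array(c["t"]))
def two(uv1,uv2): # scene, top rays -> nearest point
    A=[];b=[]
    for cam,uv in(("scene",uv1),("top",uv2)):
        p0=plane(cam,[uv],0)[0];p1=plane(cam,[uv],.2)[0];d=(p1-p0)/np.linalg.norm(p1-p0);M=np.eye(3)-np.outer(d,d);A.append(M);b.append(M@p0)
    x,res,_,_=np.linalg.lstsq(np.vstack(A),np.hstack(b),rcond=None); return x,np.sqrt(res.sum())
def crop(cam,im,u,v,w,h,s,fn): cv2.imwrite(fn,cv2.resize(im[v:v+h,u:u+w],None,fx=s,fy=s,interpolation=cv2.INTER_CUBIC))
E
python3 - <<'E'
from h import *
np.set_printoptions(precision=4,suppress=True)
t=vision.camera("top");s=vision.camera("scene")
crop("top",t,255,165,110,90,7,"pics/tc0.png"); crop("scene",s,255,175,140,90,5,"pics/sc0.png")
for cam in("top","scene"):
    for n in("carousel","corner_stop","handle","red_tin","egg_timer","spice_cinnamon"):
        m=vision.cut_out(n,cam);b=vision.boxes_of(n,cam)
        if b: print(cam,n,"box",world(cam,b[0]["location"]),end=" ")
        if m:
            ys,xs=np.nonzero(m[0]["mask"]); print("mask",m[0]["conf"],len(xs),xs.mean(),ys.mean(),xs.min(),xs.max(),ys.min(),ys.max(),end="")
        print()
E
```

```text
top carousel box [0.4563 0.0167 0.03  ] mask 0.56 2821 324.7263381779511 202.1836228287841 295 354 172 232
top corner_stop box [0.3478 0.1755 0.0186] mask 0.68 826 285.0351089588378 221.95641646489105 262 325 173 244
mask 0.59 139 325.38129496402877 193.3884892086331 318 332 185 201

top egg_timer box [ 0.3438 -0.2963  0.0367] mask 0.58 319 417.7241379310345 259.3322884012539 408 428 250 269
top spice_cinnamon box [0.3448 0.3642 0.1151] mask 0.88 533 205.13696060037523 209.9793621013133 193 218 196 224
scene carousel box [0.4347 0.0055 0.0399] mask 0.61 3510 344.64843304843305 219.35641025641024 302 385 182 254
scene corner_stop box [0.3423 0.1538 0.0279] mask 0.98 1184 292.5768581081081 227.6722972972973 262 331 184 260
scene handle box [0.4562 0.0172 0.1293] mask 0.8 343 345.3702623906706 193.12827988338194 336 355 183 203
mask 0.6 210 358.77142857142854 203.9142857142857 352 366 196 212
scene egg_timer box [ 0.3359 -0.2991  0.0343] mask 0.57 561 438.5133689839572 299.89126559714794 426 452 287 314
```

View pics/tc0.png

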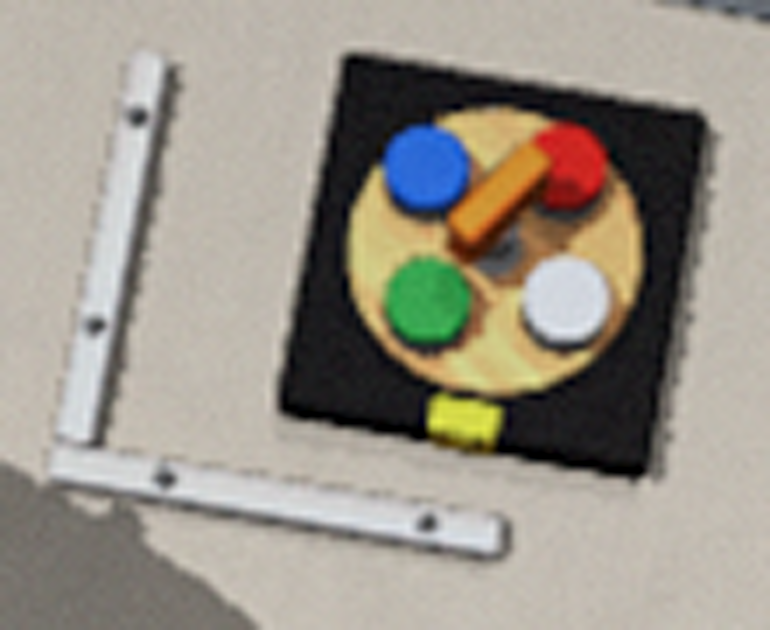

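View pics/sc0.png

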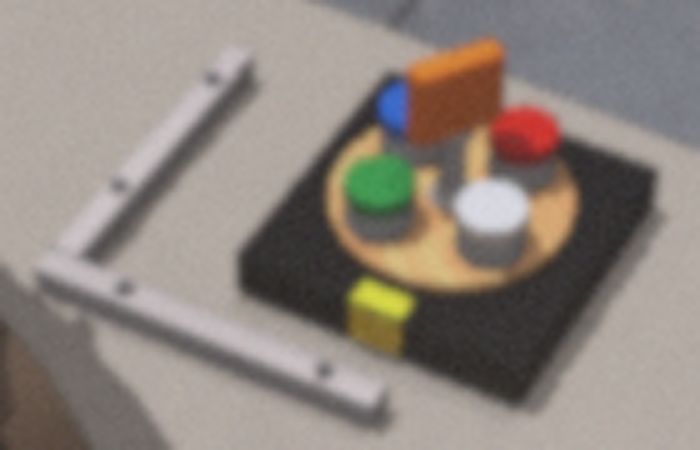

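```bash
python3 - <<'E'
from h import *
np.set_printoptions(precision=4,suppress=True)
T=lambda L:[((u+.5)/7-.5+255,(v+.5)/7-.5+165) for u,v in L]
S=lambda L:[((u+.5)/5-.5+255,(v+.5)/5-.5+175) for u,v in L]
for cam,P in(("top",T([(345,57),(705,115),(642,472),(283,410)])),("scene",S([(395,72),(655,177),(522,372),(242,258)]))):
    w=plane(cam,P,.035); print(cam,"foot",w[:,:2].tolist(),w.mean(0)); print([np.linalg.norm(w[i]-w[i-1]) for i in range(4)])
    a=w[0]-w[3];b=w[1]-w[2]; print("yaw",[np.arctan2(q[1],q[0]) for q in(a,b)], [np.arctan2(q[0],-q[1]) for q in (w[1]-w[0],w[2]-w[3])])
for cam,P in(("top",T([(98,444),(505,515),(166,62)])),("scene",S([(78,258),(385,390),(252,62)]))):
    w=plane(cam,P,.022); print(cam,"rail",w[:,:2].tolist(),"near-rail yaw",np.arctan2(w[1][0]-w[0][0],-(w[1][1]-w[0][1])),"left",np.arctan2(*(w[2]-w[0])[[1,0]]),[np.linalg.norm(w[i]-w[0]) for i in(1,2)])
print("red",plane("top",T([(570,167)]),.077),plane("scene",S([(523,133)]),.077))
print("green",plane("top",T([(428,300)]),.077),plane("scene",S([(380,184)]),.077))
print("blue",plane("top",T([(428,168)]),.077)); print("white",plane("top",T([(566,300)]),.077),plane("scene",S([(491,209)]),.077))
w=plane("top",T([(525,142),(550,158),(478,237),(452,218)]),.143);print("handle",w,w.mean(0))
E
```

```text
top foot [[0.5422039749461954, 0.10570259544943071], [0.5502793451127131, -0.060389117976261605], [0.38172818023534083, -0.06535906815494597], [0.3751061894745735, 0.09658731744838923]] [0.4623 0.0191 0.035 ]
[np.float64(0.16734622255239717), np.float64(0.1662879095785637), np.float64(0.16862442167817138), np.float64(0.16208171572271754)]
yaw [np.float64(0.05449654791436312), np.float64(0.029477758710737587)] [np.float64(0.04858168953573236), np.float64(0.040867252405684236)]
scene foot [[0.5465353064915459, 0.10335418030493182], [0.5453621996741176, -0.061263711645633934], [0.383515472369698, -0.06683905625482572], [0.3780761199789539, 0.09714327077047669]] [0.4634 0.0181 0.035 ]
[np.float64(0.16857364241698478), np.float64(0.16462207181861502), np.float64(0.16194272940352214), np.float64(0.1640725148556696)]
yaw [np.float64(0.03685223558293456), np.float64(0.03443468321945669)] [np.float64(-0.007126120654621074), np.float64(0.03315819992215216)]
top rail [[0.3448229062077129, 0.17526852564168488], [0.35225131109159463, -0.009768420884716581], [0.5263271297207114, 0.1868808633838599]] near-rail yaw 0.04012397622630217 left 0.06389125463522956 [np.float64(0.18518599509394124), np.float64(0.18187531317057537)]
scene rail [[0.34323078147819946, 0.17922453779205016], [0.34762643139932353, -0.008277435733967553], [0.5241815522040723, 0.18585691009423944]] near-rail yaw 0.023438926233656527 left 0.03663650954273411 [np.float64(0.18755349054171327), np.float64(0.181072277802656)]
red [[ 0.5005 -0.0062  0.077 ]] [[ 0.4983 -0.0031  0.077 ]]
green [[0.4279 0.0421 0.077 ]] [[0.426  0.0417 0.077 ]]
blue [[0.4866 0.0549 0.077 ]]
white [[ 0.4408 -0.0168  0.077 ]] [[ 0.4395 -0.0163  0.077 ]]
handle [[0.4875 0.0134 0.143 ]
 [0.4829 0.0016 0.143 ]
 [0.4426 0.0241 0.143 ]
 [0.4483 0.0365 0.143 ]] [0.4653 0.0189 0.143 ]
```

```bash
python3 -m creep '-1 0 0 0 7.7;-1 0 0 0 7.7;-1 0 0 0 7.7;-1 0 0 0 7.7;-1 0 0 0 7.7;-1 0 0 0 7.7;-1 0 0 0 7.7;-1 0 0 0 7.9'; python3 -m creep '-1 0.02 0.04 0 0;-1 0.02 0.045 0 0;-1 0.02 0.045 0 0;-1 0.02 0.045 0 0;-1 0.02 0.045 0 0;-1 0.02 0.045 0 0;-1 0.02 0.045 0 0;-1 0.02 0.045 0 0;-1 0.02 0.045 0 0;-1 0 0.045 0 0'
```

```text
clock: 2.8
eef_pos: [0.2728, 0.5623, 0.2268]
orientation: [-0.0, 1.0, 0.017, 0.0]
ft_force: [0.2, 0.2, 0.1]
finger_gap: 0.092
clock: 3.8
eef_pos: [0.4729, 0.1228, 0.2271]
orientation: [0.0, 1.0, 0.02, 0.001]
ft_force: [0.2, -0.5, 0.4]
finger_gap: 0.0915
```

```bash
python3 -m creep '-1 -0.003 0.042 0 0;-1 -0.003 0.042 0 0;-1 -0.003 0.042 0 0;-1 -0.003 0.042 0 0;-1 -0.003 0.042 0 0;-1 -0.003 0.042 0 0;-1 0 0 0.04 0;-1 0 0 0.04 0;-1 0 0 0.04 0;-1 0 0 0.04 0;-1 0 0 0.03 0;-1 0 0 0.02 0'
python3 - <<'E'
from h import *
t=vision.camera("top");s=vision.camera("scene")
crop("top",t,255,165,110,90,7,"pics/tc1.png"); cv2.imwrite("pics/s1.png",s)
E
```

```text
clock: 5.0
eef_pos: [0.462, -0.1274, 0.0147]
orientation: [-0.0, 1.0, 0.02, -0.001]
ft_force: [0.0, 0.4, 0.4]
finger_gap: 0.0916
```

View pics/tc1.png

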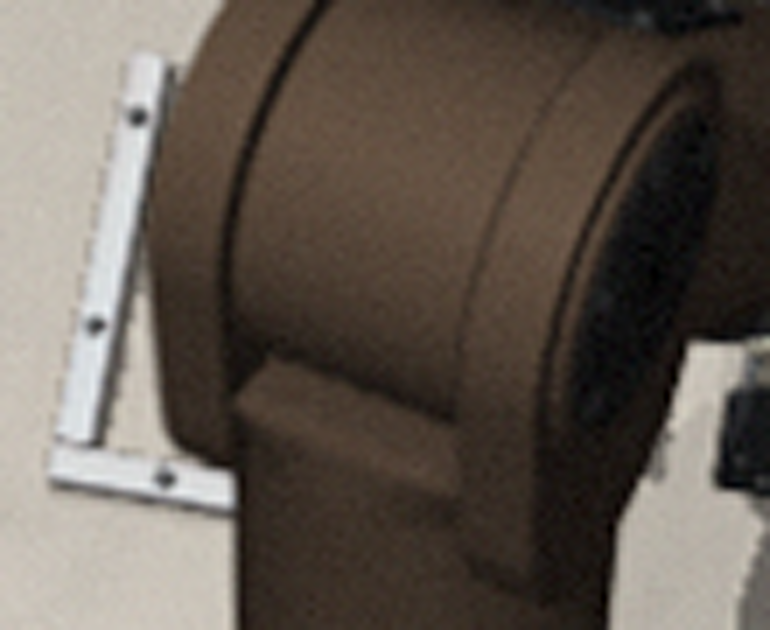

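View pics/s1.png

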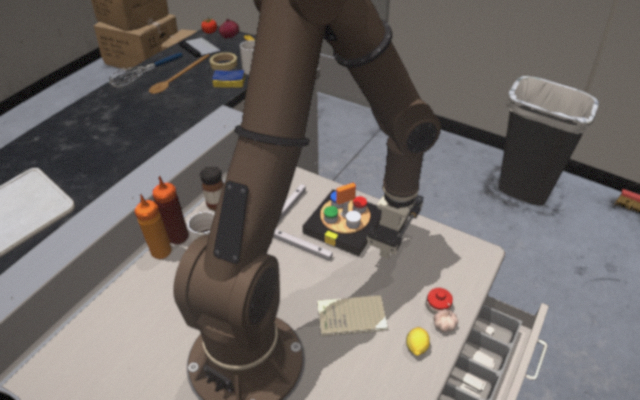

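Scene view: the open gripper stands right of the foot at about (400,220), and the carousel at (345,220) has not moved. Next I push it left.

```bash
python3 -m creep '-1 0 -0.01 0 0;-1 0 -0.01 0 0;-1 0 -0.01 0 0;-1 0 -0.01 0 0;-1 0 -0.006 0 0;-1 0 -0.006 0 0;-1 0 -0.006 0 0'; python3 -m creep '-1 0 -0.006 0 0;-1 0 -0.006 0 0;-1 0 -0.006 0 0;-1 0 -0.006 0 0;-1 0 -0.006 0 0'
python3 - <<'E'
from h import *
t=vision.camera("top");s=vision.camera("scene")
crop("scene",s,255,165,180,110,4,"pics/s2.png")
E
```

```text
clock: 5.8
eef_pos: [0.4609, -0.0698, 0.017]
orientation: [0.0, 1.0, 0.02, 0.001]
ft_force: [0.3, -1.9, 0.5]
finger_gap: 0.0919
clock: 6.3
eef_pos: [0.4592, -0.0393, 0.0167]
orientation: [0.0, 1.0, 0.02, -0.0]
ft_force: [0.4, -4.2, 1.0]
finger_gap: 0.0918
```

View pics/s2.png

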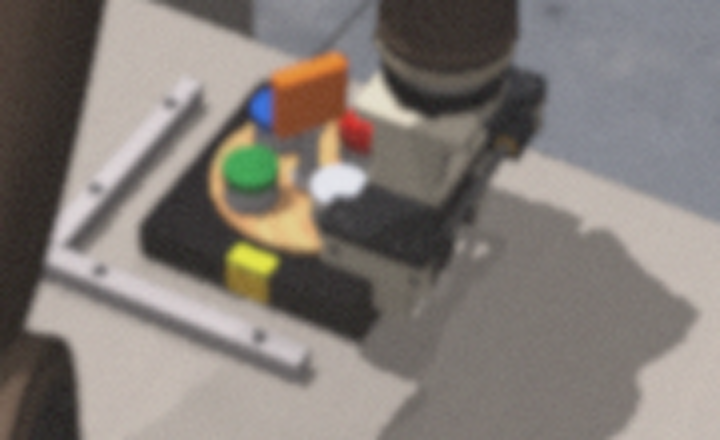

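The carousel has slid left toward the rail, still square, with the mark at crop (250,270). I'll continue.

```bash
python3 -m creep '-1 0 -0.006 0 0;-1 0 -0.006 0 0;-1 0 -0.006 0 0;-1 0 -0.005 0 0;-1 0 -0.004 0 0';  python3 -m creep '-1 0 -0.003 0 0;-1 0 -0.003 0 0';python3 -m creep '-1 0 -0.003 0 0;-1 0 -0.002 0 0'
python3 - <<'E'
from h import *
s=vision.camera("scene")
crop("scene",s,255,165,180,110,4,"pics/s3.png")
E
```

```text
clock: 6.9
eef_pos: [0.4581, -0.0121, 0.0167]
orientation: [-0.0, 1.0, 0.02, -0.0]
ft_force: [-0.7, -2.7, -1.0]
finger_gap: 0.0917
clock: 7.1
eef_pos: [0.4579, -0.0065, 0.0167]
orientation: [0.0, 1.0, 0.02, -0.0]
ft_force: [0.8, -2.1, -0.9]
finger_gap: 0.092
clock: 7.3
eef_pos: [0.4577, -0.0015, 0.0167]
orientation: [-0.0, 1.0, 0.02, -0.0]
ft_force: [-0.2, -1.8, -1.2]
finger_gap: 0.0919
```

View pics/s3.png

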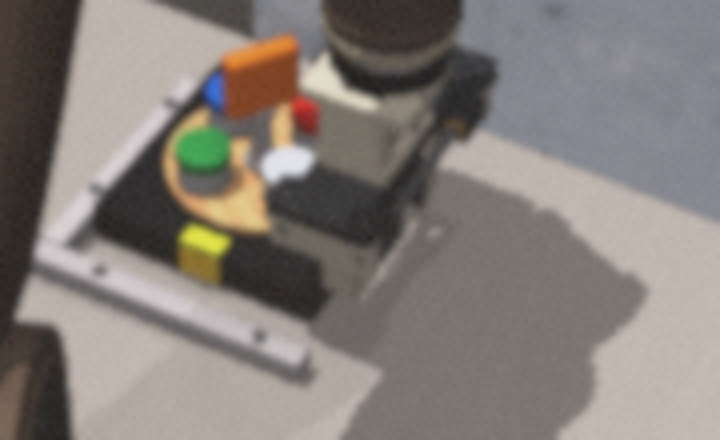

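```bash
python3 -m creep '-1 0 -0.002 0 0;-1 0 -0.001 0 0';python3 -m creep '-1 0 -0.001 0 0;-1 0 -0.001 0 0';python3 -m creep '-1 0 -0.001 0 0;-1 0 -0.001 0 0'
```

```text
clock: 7.55
eef_pos: [0.4577, 0.0013, 0.0167]
orientation: [0.0, 1.0, 0.02, 0.0]
ft_force: [-0.0, -2.8, -0.6]
finger_gap: 0.0918
clock: 7.75
eef_pos: [0.4578, 0.0015, 0.0168]
orientation: [0.001, 1.0, 0.02, 0.0]
ft_force: [0.4, -12.4, 1.0]
finger_gap: 0.0919
clock: 7.95
eef_pos: [0.458, 0.0016, 0.0169]
orientation: [0.002, 1.0, 0.02, 0.001]
ft_force: [1.2, -20.2, -0.8]
finger_gap: 0.092
```

```bash
python3 -m creep '-1 0 0.005 0 0;-1 0 0.02 0 0;-1 0 0.03 0 0;-1 0 0.005 -0.03 0;-1 0 0 -0.04 0;-1 0 0 -0.04 0;-1 0 0 -0.04 0;-1 0 0 -0.03 0';python3 -m creep '-1 0.04 0 0 -8;-1 0.04 0 0 -8;-1 0.04 0 0 -8;-1 0.04 0 0 -8;-1 0 0 0 -8;-1 0 0 0 -8;-1 0 0 0 -8;-1 0 0 0 -8;-1 0 0 0 -8;-1 0 0 0 -8;-1 0 0 0 -8;-1 0 0 0 -2'
python3 - <<'E'
from h import *
t=vision.camera("top")
crop("top",t,255,165,110,90,7,"pics/tc4.png")
s=vision.camera("scene")
crop("scene",s,255,165,180,110,4,"pics/s4.png")
o=sensors.observe();print(o["eef_pos"],o["orientation"],o["joint_pos"])
E
```

```text
clock: 8.75
eef_pos: [0.4602, -0.0544, 0.1991]
orientation: [-0.0, 1.0, 0.02, 0.001]
ft_force: [0.8, 0.7, 0.1]
finger_gap: 0.0916
clock: 9.95
eef_pos: [0.6128, -0.0151, 0.1967]
orientation: [-0.0, 0.691, 0.723, 0.0]
ft_force: [0.5, -0.1, -1.1]
finger_gap: 0.092
[ 0.61278386 -0.01516058  0.19664108] [-4.84024190e-04  6.92438952e-01  7.21476297e-01  1.28216676e-04] [-0.234563    0.44323627  0.24825319  1.6573197  -0.12230649  1.05671307
  1.66283336]
```

View pics/tc4.png

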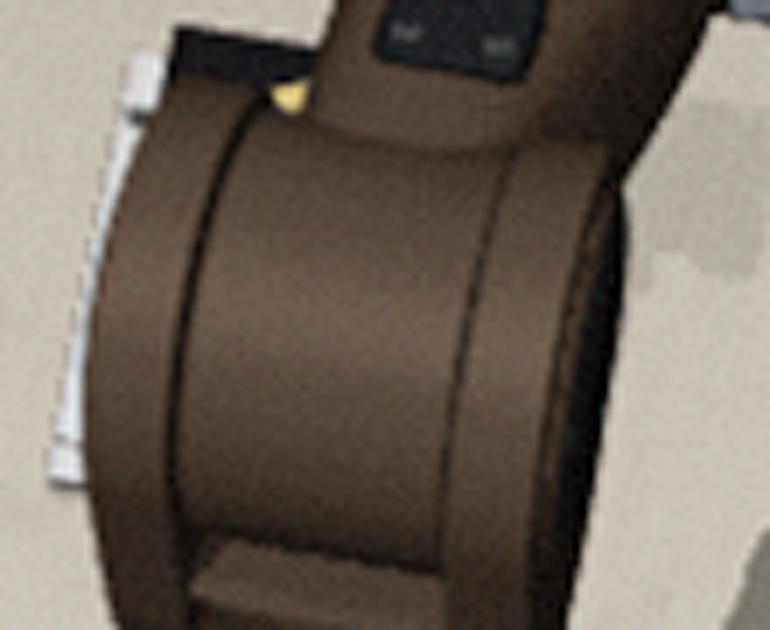

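View pics/s4.png

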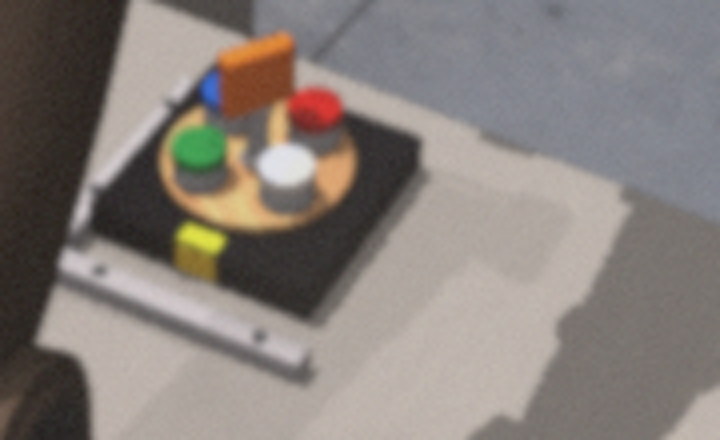

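```bash
python3 -m creep '-1 0.04 0.006 0 0;-1 0.04 0.006 0 0;-1 0.035 0.006 0 0;-1 0 0 0.04 0;-1 0 0 0.04 0;-1 0 0 0.04 0;-1 0 0 0.03 0;-1 0 0 0.02 0;-1 0 0 0.01 0';python3 -m creep '-1 0 -0.01 0 0;-1 0 -0.01 0 0;-1 0 -0.01 0 0;-1 0 -0.01 0 0;-1 0 -0.006 0 0;-1 0 -0.006 0 0';python3 -m creep '-1 0 -0.005 0 0;-1 0 -0.005 0 0;-1 0 -0.005 0 0;-1 0 -0.005 0 0'
python3 - <<'E'
from h import *
s=vision.camera("scene")
crop("scene",s,255,165,180,110,4,"pics/s5.png")
o=sensors.observe();print(o["eef_pos"],o["orientation"],o["ft_force"])
E
```

```text
clock: 10.95
eef_pos: [0.6249, 0.1002, 0.0145]
orientation: [-0.001, 0.693, 0.721, -0.001]
ft_force: [-0.3, 0.4, 0.5]
finger_gap: 0.0915
clock: 11.55
eef_pos: [0.5741, 0.0981, 0.0173]
orientation: [0.0, 0.693, 0.721, 0.0]
ft_force: [0.6, -1.1, -0.4]
finger_gap: 0.0919
clock: 11.95
eef_pos: [0.555, 0.097, 0.0169]
orientation: [0.001, 0.693, 0.721, 0.001]
ft_force: [2.2, -0.9, -0.1]
finger_gap: 0.0919
[0.55379627 0.09702409 0.01675827] [4.84462228e-05 6.92717596e-01 7.21208936e-01 1.94391876e-05] [ 0.76632481 -0.4147698  -0.21970644]
```

View pics/s5.png

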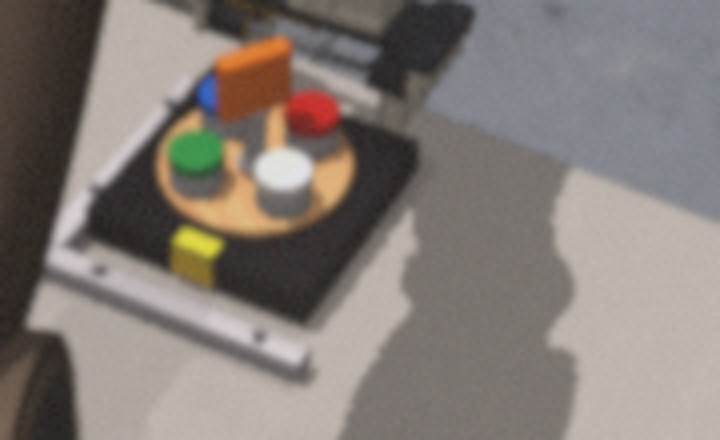

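Contact is made and the foot moves toward the near rail, with the mark at crop (195,255). I'll keep pushing.

```bash
python3 -m creep '-1 0 -0.005 0 0;-1 0 -0.005 0 0;-1 0 -0.005 0 0;-1 0 -0.004 0 0';python3 -m creep '-1 0 -0.002 0 0;-1 0 -0.002 0 0'; python3 -m creep '-1 0 -0.001 0 0;-1 0 -0.001 0 0'
```

```text
clock: 12.4
eef_pos: [0.5352, 0.0963, 0.0168]
orientation: [0.0, 0.693, 0.721, 0.0]
ft_force: [2.9, 0.7, 0.6]
finger_gap: 0.0918
clock: 12.6
eef_pos: [0.5314, 0.0962, 0.0168]
orientation: [0.0, 0.693, 0.721, 0.0]
ft_force: [2.5, -0.6, 0.6]
finger_gap: 0.0917
clock: 12.8
eef_pos: [0.5303, 0.0963, 0.0169]
orientation: [0.0, 0.693, 0.721, 0.001]
ft_force: [7.3, 0.3, -1.5]
finger_gap: 0.0919
```

```bash
python3 -m creep '-1 0 -0.001 0 0;-1 0 -0.001 0 0;-1 0 0 0 0'
python3 - <<'E'
from h import *
s=vision.camera("scene")
crop("scene",s,255,165,180,110,4,"pics/s6.png")
t=vision.camera("top")
crop("top",t,255,165,110,90,7,"pics/tc6.png")
E
```

```text
clock: 13.1
eef_pos: [0.5302, 0.0966, 0.0173]
orientation: [0.002, 0.692, 0.722, 0.002]
ft_force: [9.3, 1.4, -2.9]
finger_gap: 0.0916
```

View pics/s6.png

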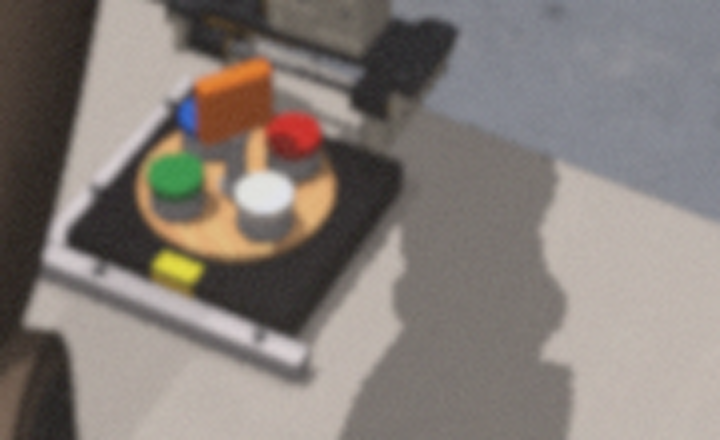

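View pics/tc6.png

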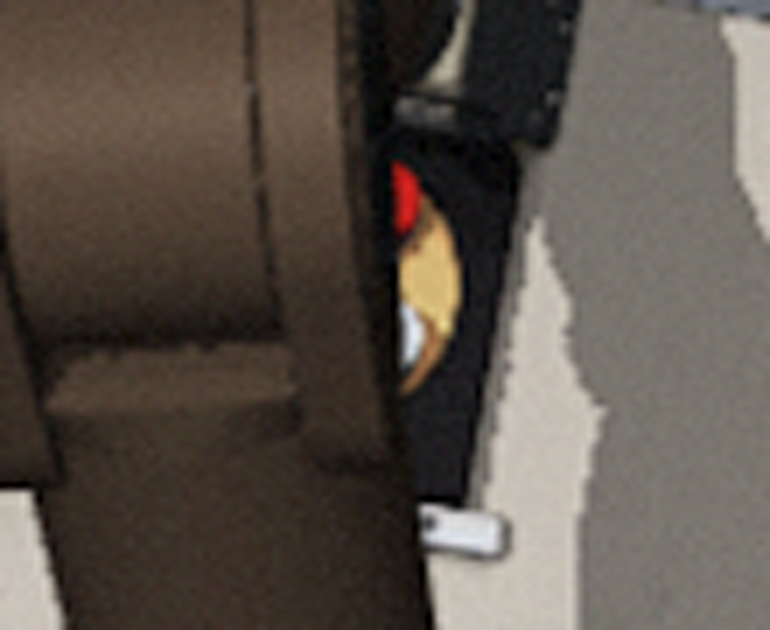

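```bash
python3 -m creep '-1 0 0.006 0 0;-1 0 0.02 0 0;-1 0 0.03 0 0;-1 0 0.005 -0.03 0;-1 0 0 -0.04 0;-1 0 0 -0.04 0;-1 0 0 -0.04 0;-1 0 0 -0.04 0;-1 -0.04 0 0 7.2;-1 -0.04 0 0 7.2;-1 -0.04 0 0 7.2;-1 -0.04 0 0 7.2'
python3 - <<'E'
from h import *
s=vision.camera("scene")
crop("scene",s,255,165,180,110,4,"pics/s7.png")
t=vision.camera("top")
crop("top",t,255,165,110,90,7,"pics/tc7.png")
E
```

```text
clock: 14.4
eef_pos: [0.5639, -0.0596, 0.2062]
orientation: [-0.001, 0.852, 0.524, -0.001]
ft_force: [0.6, -0.1, -1.0]
finger_gap: 0.0919
```

View pics/s7.png

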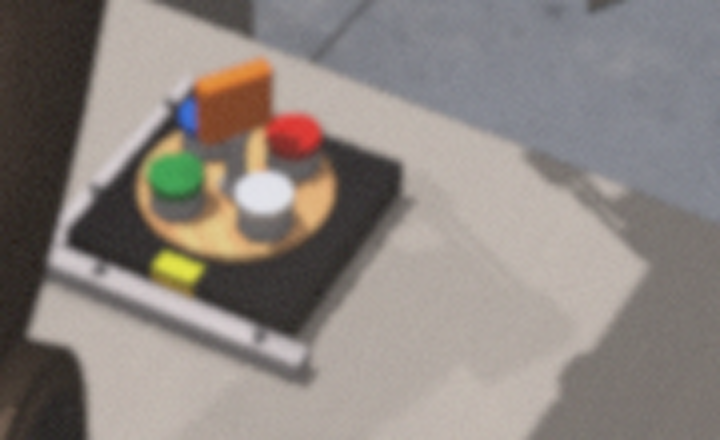

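View pics/tc7.png

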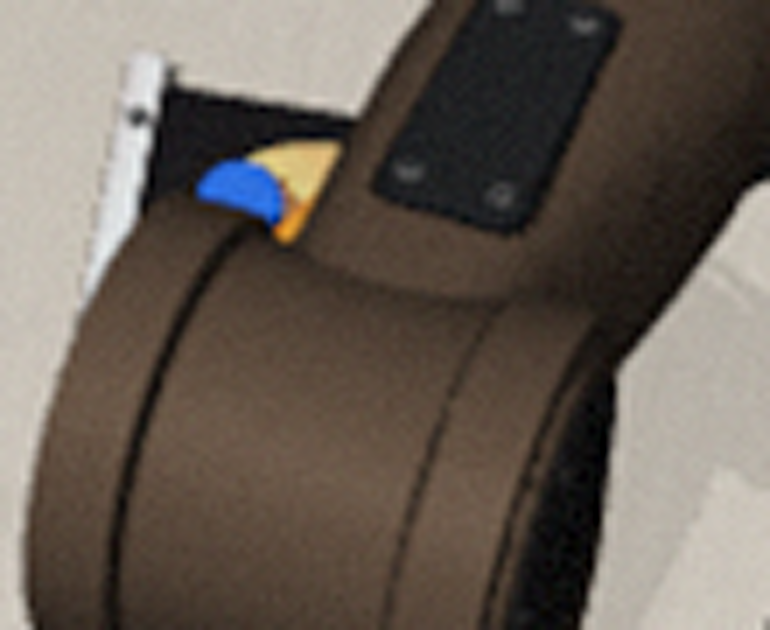

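```bash
python3 - <<'E'
from h import *
np.set_printoptions(precision=4,suppress=True)
S=lambda L:[((u+.5)/4-.5+255,(v+.5)/4-.5+165) for u,v in L]
w=plane("scene",S([(402,163),(298,330),(70,238)]),.035);print(w)
c=(w[0]+w[2])/2;print("centre",c, "yaw",np.arctan2(*(w[0]-w[1])[[1,0]]),np.arctan2((w[1]-w[2])[0],-(w[1]-w[2])[1]))
l=plane("scene",S([(295,131),(177,173),(265,190)]),.077);print(l,(l[0]+l[1])/2,np.arctan2(*(l[0]-l[1])[[1,0]]))
hh=plane("scene",S([(197,80),(270,62)]),.143);print(hh,hh.mean(0),np.arctan2(*(hh[0]-hh[1])[[1,0]]))
print(sensors.observe()["joint_pos"])
for n in("handle","red_tin"):
  b=vision.boxes_of(n,"scene")
  for d in b[:2]:print(n,d["conf"],world("scene",d["location"]))
E
```

```text
[[0.5186 0.0185 0.035 ]
 [0.3503 0.0006 0.035 ]
 [0.3423 0.171  0.035 ]]
centre [0.4305 0.0948 0.035 ] yaw 0.10565339094411615 0.046964281352087446
[[0.4691 0.0743 0.077 ]
 [0.3947 0.1191 0.077 ]
 [0.4107 0.0618 0.077 ]] [0.4319 0.0967 0.077 ] -0.5423506115046678
[[0.416  0.1151 0.143 ]
 [0.4549 0.0846 0.143 ]] [0.4355 0.0999 0.143 ] 2.477453147448426
[-0.2759  0.3679  0.3991  1.7696 -0.1597  1.0392  1.2766]
handle 0.73 [0.4249 0.0934 0.1286]
red_tin 0.63 [0.4573 0.0695 0.0809]
```

```bash
python3 -m creep '-1 0 0 0 5.9;-1 0.012 -0.039 0 0;-1 0.012 -0.039 0 0;-1 0.012 -0.039 0 0;-1 0.012 -0.039 0 0;-1 0.012 -0.04 0 0;-1 0 0 0 0'
python3 - <<'E'
from h import *
s=vision.camera("scene")
crop("scene",s,235,125,180,130,4,"pics/s8.png")
E
```

```text
clock: 15.3
eef_pos: [0.4276, 0.103, 0.2063]
orientation: [-0.002, 0.874, 0.486, -0.001]
ft_force: [-0.2, 0.0, -0.3]
finger_gap: 0.092
```

View pics/s8.png

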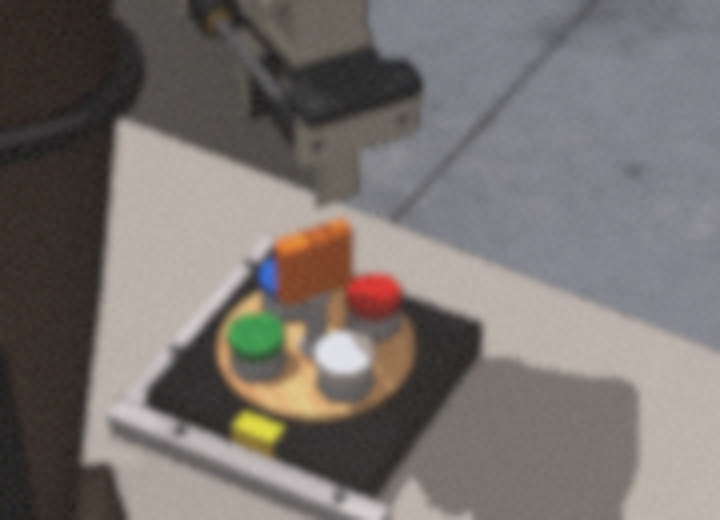

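```bash
python3 -m creep '-1 -0.003 0.007 0 0;-1 0 0 0.03 0;-1 0 0 0.03 0;-1 0 0 0.03 0;-1 0 0 0.015 0;-1 0 0 0 0'
python3 - <<'E'
from h import *
s=vision.camera("scene")
crop("scene",s,235,125,180,130,4,"pics/s9.png")
E
```

```text
clock: 15.95
eef_pos: [0.4355, 0.0895, 0.0998]
orientation: [0.0, 0.877, 0.481, -0.002]
ft_force: [-0.2, -0.8, 0.2]
finger_gap: 0.0917
```

View pics/s9.png

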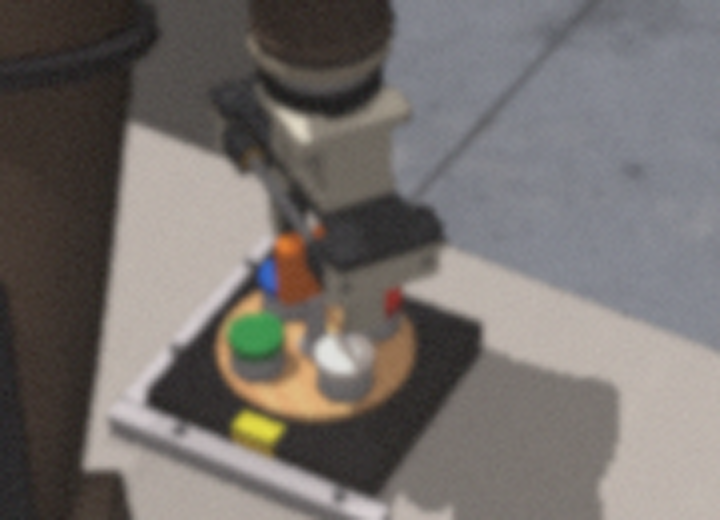

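```bash
python3 -m creep '-1 0.004 -0.007 0 0;-1 0 0 0 0;-1 0 0 0 0'; python3 -m creep '0.3 0 0 0 0;0.3 0 0 0 0;0.3 0 0 0 0;0.3 0 0 0 0;0.3 0 0 0 0;0.3 0 0 0 0'
python3 - <<'E'
from h import *
s=vision.camera("scene")
crop("scene",s,265,155,120,90,6,"pics/s10.png")
E
```

```text
clock: 16.3
eef_pos: [0.4327, 0.0988, 0.1025]
orientation: [-0.0, 0.876, 0.482, 0.001]
ft_force: [0.0, 0.7, -0.1]
finger_gap: 0.0916
clock: 16.9
eef_pos: [0.4322, 0.0983, 0.1017]
orientation: [-0.0, 0.876, 0.482, -0.0]
ft_force: [-0.4, -0.6, 0.2]
finger_gap: 0.0484
```

View pics/s10.png

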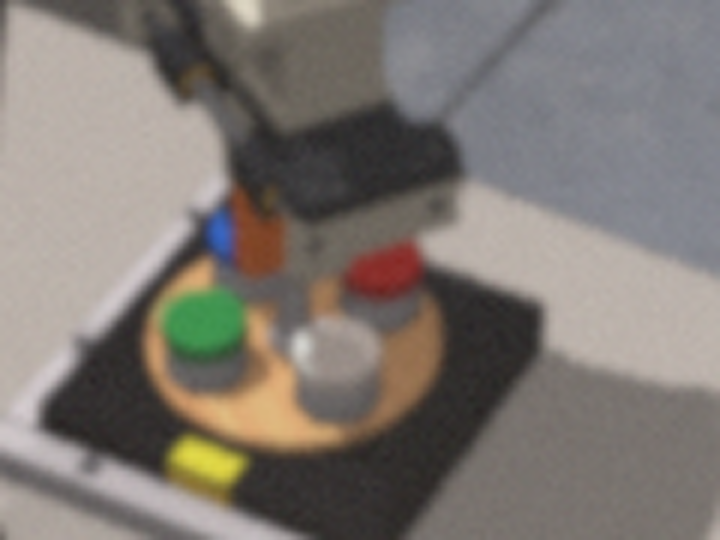

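```bash
python3 -m creep '0.55 0 0 0 0;0.55 0 0 0 0;0.55 0 0 0 0;0.6 0 0 0 0'; python3 -m creep '1 0 0 0 0;1 0 0 0 0;1 0 0 0 0;1 0 0 0 0'
python3 - <<'E'
from h import *
s=vision.camera("scene")
crop("scene",s,265,155,120,90,6,"pics/s11.png")
E
```

```text
clock: 17.35
eef_pos: [0.4322, 0.0983, 0.1017]
orientation: [-0.0, 0.876, 0.482, 0.0]
ft_force: [0.2, -0.9, -0.2]
finger_gap: 0.0191
clock: 17.75
eef_pos: [0.4321, 0.0981, 0.1017]
orientation: [0.0, 0.876, 0.482, -0.0]
ft_force: [-2.1, -1.2, 0.8]
finger_gap: 0.0158
```

View pics/s11.png

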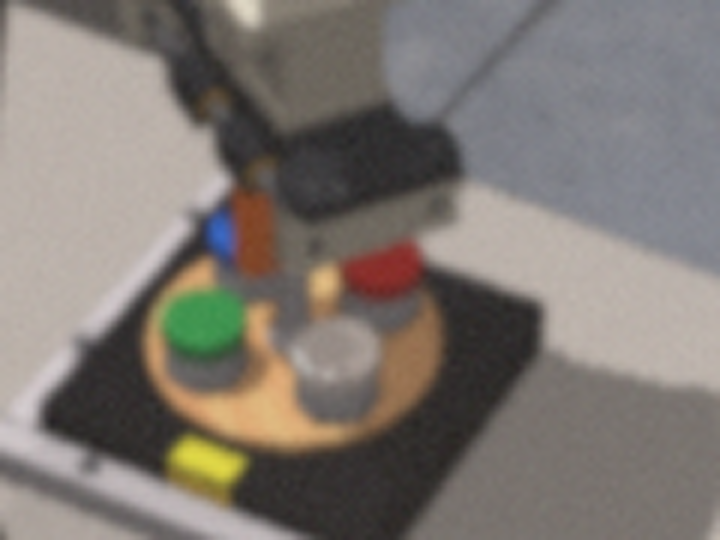

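```bash
python3 -m creep '1 0 0 0 3;1 0 0 0 5;1 0 0 0 5;1 0 0 0 5;1 0 0 0 5;1 0 0 0 5;1 0 0 0 4'; python3 -m creep '1 0 0 0 5;1 0 0 0 5;1 0 0 0 5;1 0 0 0 5;1 0 0 0 5;1 0 0 0 5;1 0 0 0 0'
python3 - <<'E'
from h import *
s=vision.camera("scene")
crop("scene",s,265,155,120,90,6,"pics/s12.png")
print(sensors.observe()["joint_pos"],sensors.observe()["torque"])
E
```

```text
clock: 18.5
eef_pos: [0.4329, 0.0989, 0.1018]
orientation: [-0.0, 0.975, 0.22, 0.001]
ft_force: [2.7, 1.1, -3.4]
finger_gap: 0.0155
clock: 19.2
eef_pos: [0.4338, 0.099, 0.102]
orientation: [-0.0, 0.999, -0.039, 0.002]
ft_force: [5.9, 1.4, -4.3]
finger_gap: 0.0158
[-0.81708939  0.34186503  0.59894093  2.18179782 -0.29986241  0.69318319
 -0.08736164] [ 0.38700051 -1.26818574  0.02234629]
```

View pics/s12.png

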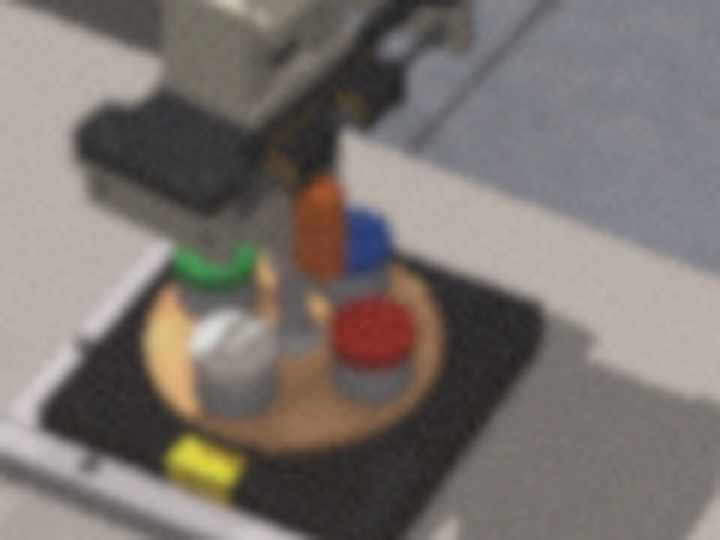

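The turntable is following: red is now at the right, crop (375,330), and the foot hasn't moved. I'll continue.

```bash
python3 -m creep '1 0 0 0 5;1 0 0 0 5;1 0 0 0 5;1 0 0 0 5;1 0 0 0 5;1 0 0 0 5;1 0 0 0 5;1 0 0 0 0'; python3 -m creep '1 0 0 0 5;1 0 0 0 5;1 0 0 0 5;1 0 0 0 5;1 0 0 0 5;1 0 0 0 5;1 0 0 0 5;1 0 0 0 5;1 0 0 0 5;1 0 0 0 0;1 0 0 0 0'
python3 - <<'E'
from h import *
s=vision.camera("scene")
crop("scene",s,265,155,120,90,6,"pics/s13.png")
t=vision.camera("top")
crop("top",t,255,165,110,90,7,"pics/tc13.png")
o=sensors.observe();q=o["orientation"];print(2*np.arctan2(q[2],q[1]),o["ft_force"],o["eef_pos"],o["torque"])
E
```

```text
clock: 20.05
eef_pos: [0.4349, 0.0985, 0.1022]
orientation: [-0.001, 0.941, -0.337, 0.002]
ft_force: [8.3, 0.0, -5.8]
finger_gap: 0.0161
clock: 21.15
eef_pos: [0.4355, 0.0972, 0.1025]
orientation: [-0.001, 0.741, -0.671, 0.003]
ft_force: [9.7, -5.6, -4.2]
finger_gap: 0.0161
-1.4714109960471573 [ 8.56956791 -5.95312347 -3.61619539] [0.43550061 0.09714771 0.10252779] [-1.28278154e+00 -2.08456124e+00  5.19647485e-04]
```

View pics/s13.png

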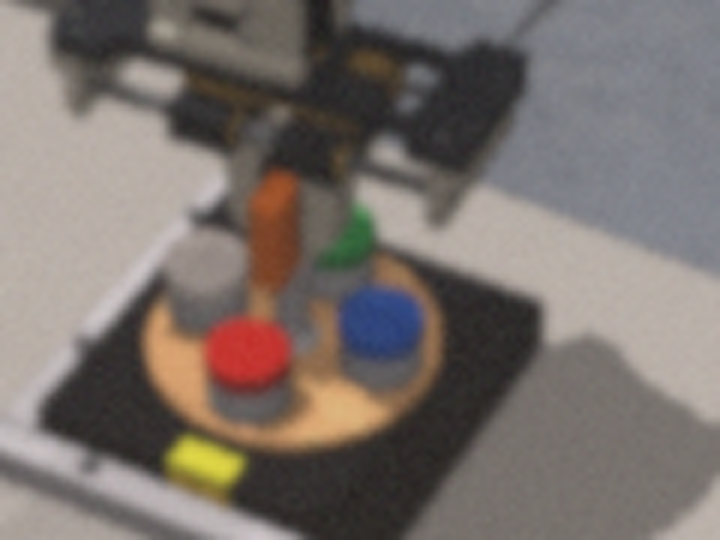

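View pics/tc13.png

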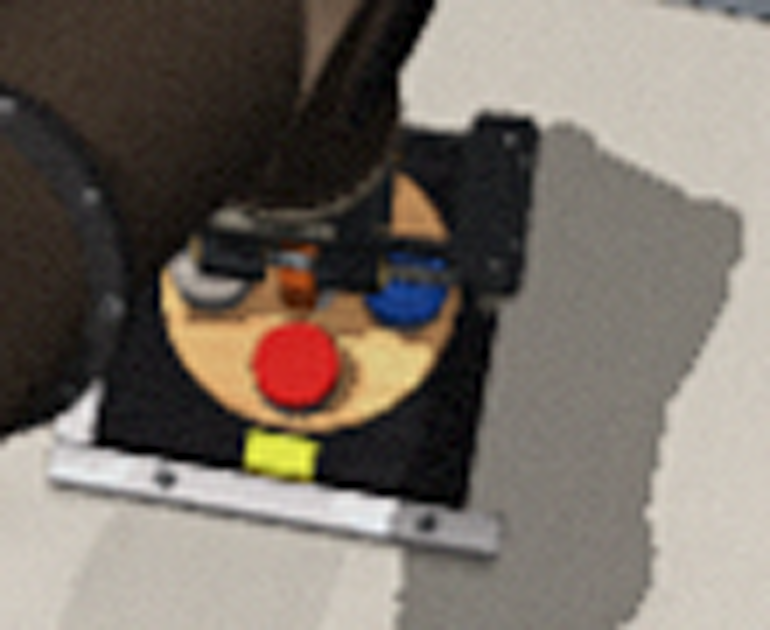

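```bash
python3 -m creep '1 0 0 0 1.6;1 0 0 0 1.7;1 0.001 -0.0015 0.001 0;1 0 0 0 0;1 0 0 0 0'
python3 - <<'E'
from h import *
np.set_printoptions(precision=4,suppress=True)
s=vision.camera("scene")
crop("scene",s,265,155,120,90,6,"pics/s14.png")
t=vision.camera("top")
crop("top",t,255,165,110,90,7,"pics/tc14.png")
o=sensors.observe();q=o["orientation"];print(2*np.arctan2(q[2],q[1]),o["ft_force"],o["eef_pos"],o["torque"])
# yellow + red centroids
for cam,im in(("top",t),("scene",s)):
    hsv=cv2.cvtColor(im,cv2.COLOR_BGR2HSV)
    roi=np.zeros(im.shape[:2],bool); roi[175:255,255:390]=1
    H,S,V=hsv[...,0],hsv[...,1],hsv[...,2]
    for n,m,z in(("yel",(H>24)&(H<34)&(S>190)&(V>150),.035),("red",((H<5)|(H>174))&(S>160)&(V>110),.077)):
        k,l,st,ce=cv2.connectedComponentsWithStats((m&roi).astype(np.uint8)); 
        i=1+np.argmax(st[1:,4]); print(cam,n,st[i],ce[i],plane(cam,[ce[i]],z))
E
```

```text
clock: 21.75
eef_pos: [0.4364, 0.0968, 0.1017]
orientation: [-0.002, 0.722, -0.692, 0.002]
ft_force: [5.9, -3.7, 5.3]
finger_gap: 0.0156
-1.5286601087960743 [ 6.0269 -2.9607  5.1593] [0.4365 0.0968 0.1017] [-0.6828 -0.8619 -0.0418]Traceback (most recent call last):
  File "<stdin>", line 15, in <module>
    return _wrapfunc(a, 'argmax', axis=axis, out=out, **kwds)
    return bound(*args, **kwds)
ValueError: attempt to get argmax of an empty sequence
```

View pics/s14.png

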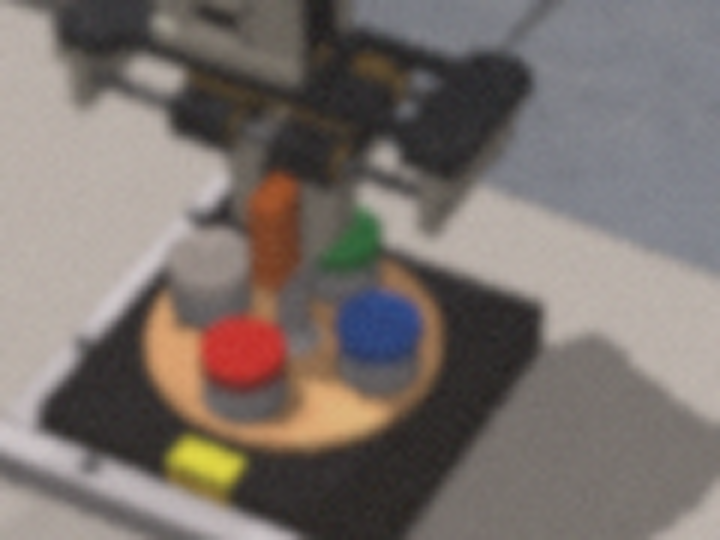

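View pics/tc14.png

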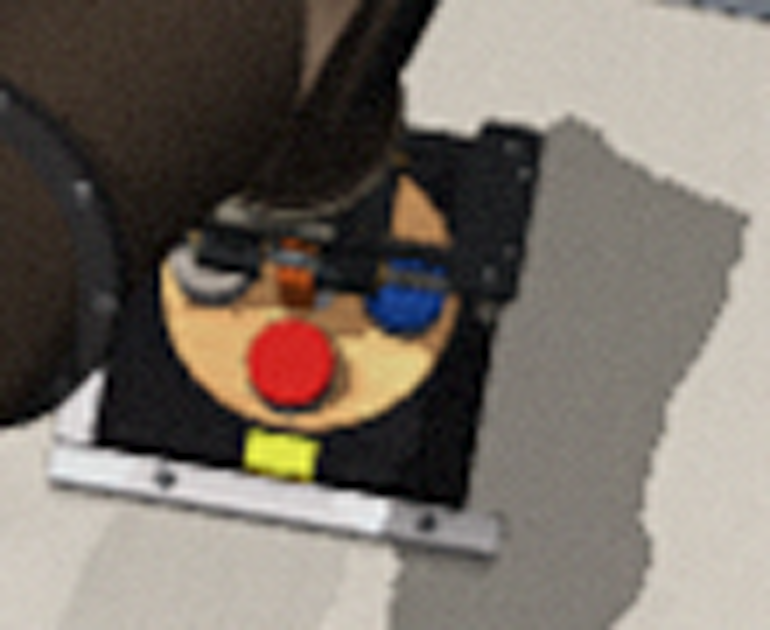

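```bash
python3 - <<'E'
from h import *
np.set_printoptions(precision=4,suppress=True)
T=lambda L:[((u+.5)/7-.5+255,(v+.5)/7-.5+165) for u,v in L]
S=lambda L:[((u+.5)/6-.5+265,(v+.5)/6-.5+155) for u,v in L]
for cam,R,Y in(("top",T([(291,362)]),T([(282,453)])),("scene",S([(245,347)]),S([(207,461)]))):
    a=plane(cam,R,.077)[0];y=plane(cam,Y,.035)[0]
    for yaw in(.02,.04,.06):
        n=np.array([-np.sin(yaw),np.cos(yaw)]); print(cam,a[:2],y[:2],yaw,"red lateral vs mark mm",1000*(a-y)[:2]@n)
w=plane("top",T([(495,310),(466,500)]),.035);d=w[0]-w[1];print("right edge yaw",np.arctan2(d[1],d[0]))
for n in("egg_timer","spice_cinnamon"):
    for cam in("top","scene"):
        for d in vision.boxes_of(n,cam)[:1]: print(n,cam,d["conf"],world(cam,d["location"]))
E
```

```text
top [0.3879 0.0944] [0.3559 0.0927] 0.02 red lateral vs mark mm 1.125911700643259
top [0.3879 0.0944] [0.3559 0.0927] 0.04 red lateral vs mark mm 0.4857646595471448
top [0.3879 0.0944] [0.3559 0.0927] 0.06 red lateral vs mark mm -0.15457668093601207
scene [0.3892 0.0953] [0.3569 0.0955] 0.02 red lateral vs mark mm -0.8264676057360697
scene [0.3892 0.0953] [0.3569 0.0955] 0.04 red lateral vs mark mm -1.4714017749157968
scene [0.3892 0.0953] [0.3569 0.0955] 0.06 red lateral vs mark mm -2.115747403003986
right edge yaw 0.06355767998005639
egg_timer top 0.9 [ 0.3477 -0.296   0.037 ]
egg_timer scene 0.8 [ 0.3354 -0.3005  0.0335]
```

```bash
python3 -m creep '1 0 0 0 0;1 0 0 0 0;1 0 0 0 0;1 0 0 0 0;1 0 0 0 0;1 0 0 0 0'
python3 - <<'E'
from h import *
s=vision.camera("scene")
crop("scene",s,255,175,100,80,8,"pics/s15.png")
o=sensors.observe();q=o["orientation"];print(2*np.arctan2(q[2],q[1]),o["ft_force"],o["eef_pos"],o["finger_gap"])
E
```

```text
clock: 22.65
eef_pos: [0.4365, 0.0968, 0.1017]
orientation: [-0.002, 0.722, -0.692, 0.002]
ft_force: [5.9, -3.6, 5.1]
finger_gap: 0.0159
-1.5286559597292244 [ 6.50427542 -2.12194999  4.68122942] [0.43645446 0.09680264 0.10169495] 0.01570144275593589
```

View pics/s15.png

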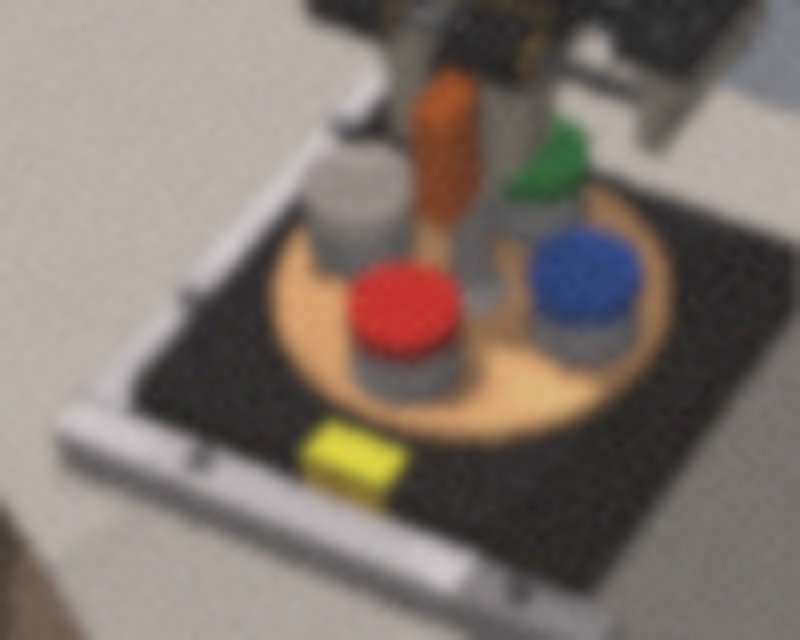

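The foot's front-left corner, crop (140,395), sits in the rail corner with no gap. The red lid (405,305) stands behind the mark (355,455) and the readings are steady, so I'm handing in.

```bash
python3 -c "
from station import r,sensors
print(r.hand_in()); print(sensors.observe()['clock'])"
```

```text
the job is handed in; nothing more can be done
None
the job is handed in; nothing more can be done
```

I slid the carousel into the corner stop and turned the red-lidded tin to the front. The job was handed in at about 22.7 s with the gripper still holding the orange handle; hand-in gave no verdict.

- **Pushing:** I pushed the foot low with the open fingers, first against the left rail and then against the near rail. In both pushes the force rose sharply as the foot met the rail.
- **Turning:** I gripped the handle across its thickness and turned it about 145° clockwise. I then corrected the tool by 1–2 mm to ease the push on the rails.

My last checks before handing in:
- **Foot:** no gap to either rail shows in the scene view. The tool was still pressing the foot into the rails with about 6 N (near) and 2–4 N (left), plus about 5 N downward.
- **Red tin:** the two cameras disagreed slightly. The tin is sideways of the mark by about +0.5 mm in the top view and −1.5 mm in the scene view; the limit is 6 mm.
- **Grip:** the fingers are closed at 15.7 mm on the 16 mm handle. The arm was steady over the last 0.6 s.
- **Egg timer:** found again within about 4 mm of its start.
- **Spice jar:** not found by either camera at the end, probably hidden by the arm. An early scene picture showed it standing, and the arm's path stayed clear of it.

The foot's angle read unevenly from its edges, about 0.05 to 0.11 rad against about 0.04 rad for the rails. I put the spread down to blurred corners and to the rail hiding the foot's lower front edge.

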